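# Hang an empty parts bin on the louvered panel

## Task

Lift the empty red parts bin out of the plywood caddy, where only its back lip can be grasped, stand it upright on a free spot of the bench and let go of it. Then take it again clear of the lip and hang it on the topmost louver of the grey louvered panel, in the free part beside the green bin that hangs there, so that its lip hooks over the louver, and let go. Do not let it fall, and leave the other bins and all else where they are.

Things in the scene. Friction and masses are not known exactly. Their poses are not given: they have to be found in the camera images.
- red_bin_mid (a point): Empty red plastic bin, open on top: 110 deep (x), 58 wide (y), 64 high, walls 3 mm, about 0.22 kg. Point: centre of the box, 32 above its underside. z out of the mouth, x to the back with the lip. Front wall 38 high; sides 64 high over the rear 65 mm, then sloping down to the front. Starts in the caddy, one of three in a row, 4-5 mm from all beside it: only back wall and lip can be grasped there.
- red_bin_lip (a point): Same bin and axes; roof of the slot under the lip, mid-width; 58.75 mm behind and 29 above the box centre. Lip, 54 wide: 3 mm flange level with the rim, reaching 10.5 behind the back wall, ending in a 3 mm thick downturn to 14 mm below the rim; slot between back wall and downturn 7.5 wide. Back wall and lip together 13.5 thick. Fingers on the lip would be in the louver's way when hanging.
- top_louver (a point): Mid top edge of the top louver of the fixed grey panel, 200 mm above the bench. x into the panel, y along the louver, z up. Upright strip 3.5 thick, 300 long, 20 high, mid-plane 13.75 before the flat panel face, which ends 28 above it. More 45 mm apart below; a hung bin leans on the next one. A green bin like the red hangs at y +76 to +134; free from y -150 to +40. Hooked: red_bin_lip at this edge within 2-3 mm.
- caddy: Fixed plywood caddy, 156 (x) by 212 mm (y); origin at the centre of its underside on the bench, z up. On its 12 mm floor three bins stand at y = -63, 0, +63, x = -10 mm, lips toward +x. Heights above the bench: end walls 74, front wall (at -x) 56, rear wall 24 mm.
- blue_bin_mid (a point): Blue bin of the same shape in the caddy, a bystander; centre of the box, 32 mm above its underside.
- yellow_bin_mid (a point): Yellow bin of the same shape in the caddy, a bystander; centre of the box, 32 mm above its underside.
- bit_box_mid (a point): Dark blue card box, 53 x 56 x 62 mm, a bystander; its centre.
- nail_tub_mid (a point): Clear tub of nails, 103 x 117 x 88 mm, a bystander; on its middle, 26 mm up.
- screwdriver_mid (a point): Screwdriver with blue handle, 170 mm long, along its y axis, a bystander; its middle.
- offcut_mid (a point): Hardwood offcut, 42 x 85 x 30 mm, a bystander; its centre.
Things that resemble listed ones, but are neither listed nor needed, are in the scene too. Of the things that look like the part that bears red_bin_mid, the smaller one is meant.

How it is judged:
On the way:
1. the red bin stands upright on the bench, out of the caddy, and is let go (height (world z) of red_bin_mid below 0.037 m and angle between red_bin_mid's own z axis and vertical below 0.1 rad and contact force between red_bin and the fingers below 0.1 N and linear speed of red_bin below 0.03 m/s), for 0.2 s.
At the end, for the whole second after the job is handed in: The red bin hangs released and at rest, its lip hooked over the topmost louver: slot roof within 4 mm of the louver edge in height and across, its middle between 130 mm right and 50 mm left of the louver middle, leaning under 0.17 rad (x of red_bin_lip in the frame of top_louver between -0.004 and 0.004 m and z of red_bin_lip in the frame of top_louver between -0.004 and 0.004 m and y of red_bin_lip in the frame of top_louver between -0.13 and 0.05 m and angle between red_bin_mid's own z axis and vertical below 0.17 rad and linear speed of red_bin below 0.02 m/s and contact force between red_bin and the fingers below 0.1 N); the robot touches nothing.
It fails at once if another bin or loose thing is moved more than 30 mm (distance of any of blue_bin_mid, yellow_bin_mid, bit_box_mid, nail_tub_mid, screwdriver_mid, offcut_mid from where it was at the start of the episode above 0.03 m).
It fails at once if the red bin falls freely (over 0.8 m/s without the fingers on it) (linear speed of red_bin above 0.8 m/s and contact force between red_bin and the fingers below 0.1 N).
It fails at once if the red bin is tipped over (angle between red_bin_mid's own z axis and vertical above 1 rad).
It also fails if it takes over 66 s, if anything falls off the work surface, if the arm or the gripper's body presses on something with over 40 N, if the wrist force passes 120 N, or if a joint passes its speed limit or range.

## Robot

A 6-joint arm with a two-finger parallel gripper is mounted at the origin on a cart in front of the work surface, level with it; the furniture and walls round the work are solid. World frame = base frame: x ahead of the robot, y to its left, z up, the work surface at z = 0. Lengths are in m, angles in rad, forces in N, time in s.
With the tool pointing down it reaches from about 0.4 to 0.825 m from the base axis. Payload 7 kg.
Tool frame: the origin (TCP) lies between the finger pads; the fingertips stand 14 mm ahead of it and the grasp point (between the pads) lies 5 mm behind it (bot.nose_length is the distance from the TCP to the fingertips, in m); y points along the fingers, x is the direction in which the jaws open and shut, and the axes are right-handed (so a half turn about y gives the same grasp; the last joint's range is limited). The gripper opens to 88 mm and grips with 3 to 60 N. Pads are 19 mm wide; open, the fingers measure 130 mm over their backs; the gripper's body (78 mm by 193 mm) begins 47 mm behind the grasp point.
Start: joints at [1.608, 0.359, 0.012, 0, -1.224, -0.288], TCP at [0.168, 0.654, 0.241] pointing down, gripper open.
Joint ranges: [-3.07, 3.07], [-1.43, 2.12], [-1.02, 1.25], [-3.03, 1.67], [-3.05, -0], [-3.03, 3.03]. Speed limits (rad/s): [2.39, 2.39, 3.01, 3.14, 3.14, 3.14].

## Interface

Orientations are given as a unit quaternion [x, y, z, w].
In Python, from workcell import bot, read_camera, camera_model gives the robot as it stands.
- The arm moves only by the tool servo_tool, never from a script. Its arguments are lists of equal length, an entry for each row: "linear": the shift along the world's x, y, z in mm, a list of three; "twist": the turn about the world's z in degrees. A call has 1 to 10 rows; each row shifts and turns the commanded pose from where the row before left it; what a row does not reach is not made up. A row lasts 1/10 s, in which the tool goes at most 50 mm and 8.59 degrees, less where a joint would pass 70% of its speed; a pose out of reach is approached as far as the arm can. A call with a gripper value outside its range is refused whole. "grip" is the closure, from 0 (fully open) to 1 (shut), set as the call begins (left out, the last holds). The fingers move at their own pace and stop on an object; "squeeze" is the grip in N (left out, the last holds). Time passes only in rows, so rows that do not move let the fingers close. It gives the time, the measured TCP pose, the force and the opening at its end, in the units of the state.
- bot.read_state(): the state, without advancing time (a new reading comes with each control period).
- read_camera(name): name is "scene" or "top"; returns (picture, depth): 384x512x3 uint8, red, green, blue; 384x512 float32, m along the optical axis (not along the pixel's ray), 0 where there is no reading.
- camera_model(name): a dict with "camera_matrix" (3x3 intrinsics, pixels), "extrinsics" (4x4, takes a point from camera to world coordinates). Camera axes: x right, y up, looking along -z (the intrinsics and any distortion apply to the point x, -y, -z); pixel columns grow to the right and rows downward; lengths in m; the calibration is good to about 2 mm. A picture is of the moment at which its call begins. camera_model takes no time and is no camera call.
- bot.hand_in(): hands the job in, once; it reports no verdict.
The state is a dict: "clock": time; "joint_pos": joint angles; "qvel": joint speeds; "tau": joint torques, N m; "position": TCP position; "orientation": TCP orientation; "ft_force": force on the tool from outside, world axes, zero at the start; "wrist_torque": the same for the moment, N m; "gripper_width": opening from 0.0 (shut) to 1.0 (fully open).
Only numpy, scipy, OpenCV 4.12 (cv2) and the standard library are available. Lean on these libraries where they do the work, as an engineer would, in place of code of your own. Each camera call takes 0.05 s, during which the arm holds its last target.

## Working session

There is one attempt and no reset: what is moved stays moved. The work goes in short steps, Python scripts to look and compute and a tool call to move; the robot and the scene stay as the last step left them, time stands still between calls to the robot, and variables do not carry over. Pictures are saved under pics/ and viewed, and the job is handed in when it is done.

Besides the shell and the picture viewer there is one more tool, called after "Emit:" by a JSON object that holds its "api" and its "payload", one argument or row to a line. servo_tool: Moves the arm, as the interface text tells. Its arguments: {"type":"object","properties":{"linear":{"type":"array","items":{"type":"array","items":{"type":"number"}}},"twist":{"type":"array","items":{"type":"number"}},"grip":{"type":"number"},"squeeze":{"type":"number"}},"required":["linear","twist"]}

```bash
ls; mkdir -p pics; python3 - <<'E'
from workcell import bot, read_camera, camera_model
import cv2,numpy as np
for n in ("scene","top"):
    p,d=read_camera(n); cv2.imwrite(f"pics/{n}0.png",p[:,:,::-1]); np.save(f"{n}_d0.npy",d); np.save(f"{n}_p0.npy",p)
    m=camera_model(n); print(n,{k:(np.round(v,4).tolist() if hasattr(v,'__len__') and not isinstance(v,str) else v) for k,v in m.items()})
print(bot.read_state())
E
```

```text
pics
scene {'camera_matrix': [[386.7682, 0.0, 254.9666], [0.0, 386.7682, 201.8209], [0.0, 0.0, 1.0]], 'extrinsics': [[0.26, 0.7983, -0.5433, -0.3594], [-0.9656, 0.2196, -0.1395, -0.2194], [0.0079, 0.5608, 0.8279, 1.5242], [0.0, 0.0, 0.0, 1.0]]}
top {'camera_matrix': [[458.8184, 0.0, 247.2793], [0.0, 458.8184, 190.0335], [0.0, 0.0, 1.0]], 'extrinsics': [[0.0658, 0.8923, -0.4466, -0.3116], [-0.9978, 0.0637, -0.0198, -0.0493], [0.0108, 0.4469, 0.8945, 1.8674], [0.0, 0.0, 0.0, 1.0]]}
{'clock': 0.1, 'joint_pos': array([ 1.60809343e+00,  3.59291331e-01,  1.11240155e-02, -3.14365077e-04,
       -1.22412976e+00, -2.88112906e-01]), 'qvel': array([-0.0004549 , -0.00066642,  0.00247446,  0.00197322, -0.00051481,
       -0.00136339]), 'tau': array([-1.84630233e-03, -5.84167850e+01,  2.93751276e+01,  7.01544240e+00,
        1.02132914e-02, -5.56771636e-05]), 'position': array([0.16744288, 0.65344414, 0.23971929]), 'orientation': array([ 0.43389797, -0.55826606,  0.55900618, -0.43310927]), 'ft_force': array([-0.80314655, -0.88435222,  0.47104625]), 'wrist_torque': array([-0.00023991, -0.01064671,  0.05512341]), 'gripper_width': 0.9998848822887798}
```

View pics/scene0.png

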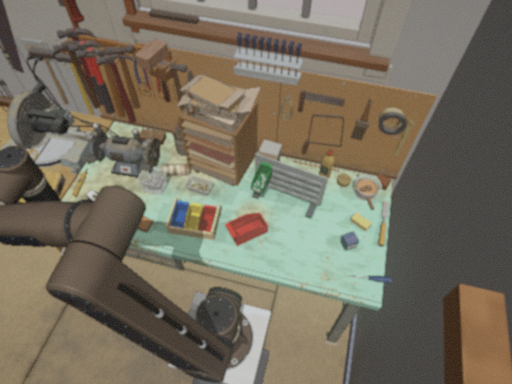

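View pics/top0.png

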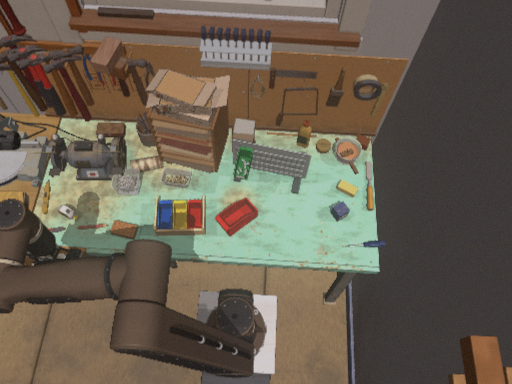

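The pictures show the caddy at top-px (155–205, 198–235), with the red bin rightmost in it. There is a larger loose red bin at (237,216). The panel with the green bin is at (240–310, 145–190). I'll crop in next.

```bash
python3 - <<'E'
import cv2,numpy as np
def crop(n,x0,x1,y0,y1,s,o):
    p=np.load(f"{n}_p0.npy")[y0:y1,x0:x1,::-1]
    cv2.imwrite(f"pics/{o}.png",cv2.resize(p,None,fx=s,fy=s,interpolation=cv2.INTER_CUBIC))
crop("top",145,325,130,250,4.4,"topcrop0")
crop("scene",155,335,130,250,4.4,"scenecrop0")
E
```

```text
(no output)
```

View pics/topcrop0.png

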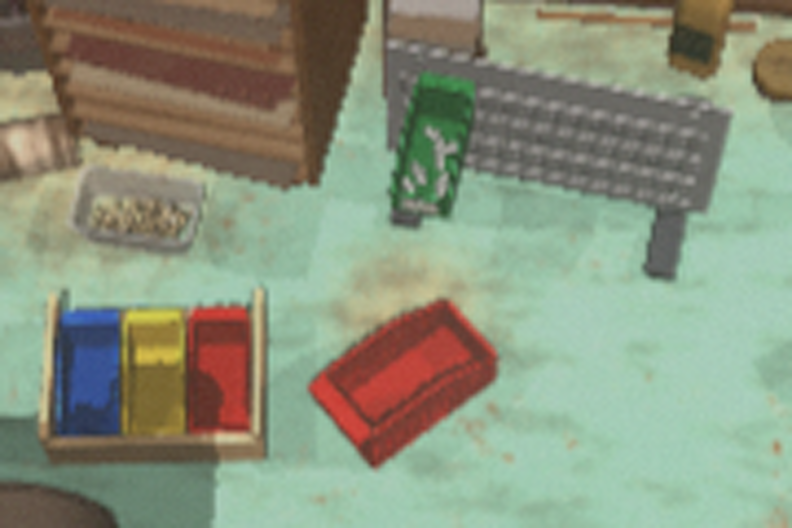

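View pics/scenecrop0.png

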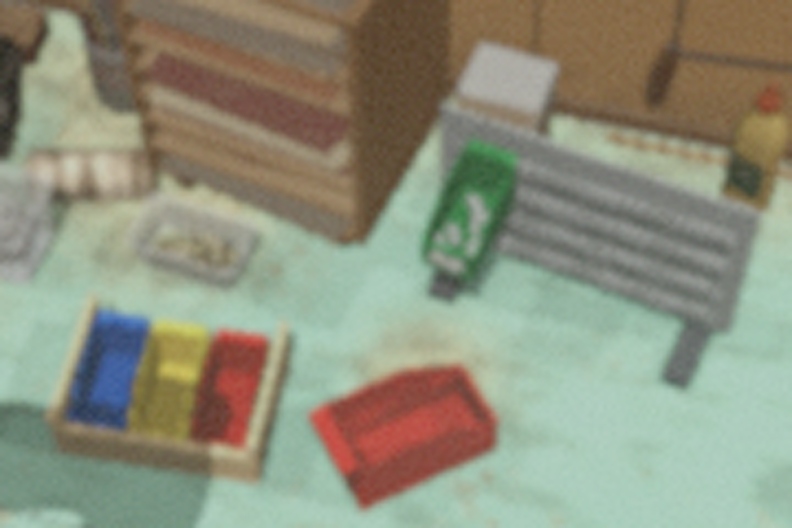

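```bash
cat > h.py <<'E'
import numpy as np,cv2
from workcell import camera_model
CM={n:camera_model(n) for n in("scene","top")}
def cloud(n,d):
    m=CM[n];K=np.array(m["camera_matrix"]);E=np.array(m["extrinsics"])
    v,u=np.mgrid[:d.shape[0],:d.shape[1]]
    c=np.stack([(u-K[0,2])/K[0,0]*d,-(v-K[1,2])/K[1,1]*d,-d],-1)
    return c@E[:3,:3].T+E[:3,3]
def ray(n,u,v,z):
    m=CM[n];K=np.array(m["camera_matrix"]);E=np.array(m["extrinsics"])
    r=E[:3,:3]@np.array([(u-K[0,2])/K[0,0],-(v-K[1,2])/K[1,1],-1]);o=E[:3,3]
    return o+r*(z-o[2])/r[2]
def proj(n,P):
    m=CM[n];K=np.array(m["camera_matrix"]);E=np.array(m["extrinsics"])
    c=(np.atleast_2d(P)-E[:3,3])@E[:3,:3]
    return np.stack([K[0,0]*c[:,0]/-c[:,2]+K[0,2],K[1,1]*-c[:,1]/-c[:,2]+K[1,2]],-1)
def mask(p,col):
    h=cv2.cvtColor(p,cv2.COLOR_RGB2HSV).astype(int);H,S,V=h[...,0],h[...,1],h[...,2]
    s=(S>130)&(V>50)
    return {'red':s&((H<8)|(H>172))&(S>150),'yellow':s&(H>22)&(H<34),'blue':s&(H>105)&(H<128),'green':s&(H>50)&(H<80)}[col]
E
sed -i "s/^CM=.*/import warnings\n&/" h.py
python3 - <<'E'
from h import *
for n in("top","scene"):
    print(n,CM[n].keys())
    p=np.load(f"{n}_p0.npy");d=np.load(f"{n}_d0.npy");C=cloud(n,d)
    R={'top':(150,210,195,240),'scene':(165,225,195,245)}[n]
    for col in('red','yellow','blue','green'):
        M=mask(p,col); 
        num,l,st,ce=cv2.connectedComponentsWithStats(M.astype(np.uint8))
        for i in range(1,num):
            if st[i,4]>80:
                q=C[l==i]; print(col,st[i],np.round(ce[i],1),'x',np.round(np.percentile(q[:,0],[1,50,99]),3),'y',np.round(np.percentile(q[:,1],[1,50,99]),3),'z',np.round(np.percentile(q[:,2],[1,50,99]),3))
    # bench plane check
    q=C[195:260,280:330].reshape(-1,3);print('bench z',np.percentile(q[:,2],[5,50,95]))
E
```

```text
top dict_keys(['camera_matrix', 'extrinsics'])
red [  0   0  25  35 270] [12.1 18.7] x [0.832 0.843 0.889] y [0.797 0.809 0.861] z [0.633 0.729 0.812]
red [ 24  64  27  25 361] [37.  75.3] x [0.851 0.876 0.905] y [0.822 0.868 0.93 ] z [0.307 0.4   0.49 ]
red [188 200  14  28 266] [195.  212.6] x [0.408 0.487 0.521] y [0.183 0.21  0.239] z [0.005 0.018 0.082]
red [216 204  38  27 456] [233.2 216.2] x [0.386 0.476 0.543] y [-0.038  0.047  0.108] z [-0.008  0.008  0.099]
yellow [173 200  14  18 138] [179.7 207.8] x [0.448 0.496 0.522] y [0.242 0.28  0.304] z [0.005 0.034 0.085]
blue [161 206  11  18 141] [165.8 214.7] x [0.43  0.466 0.497] y [0.308 0.34  0.362] z [0.004 0.014 0.077]
bench z [-0.00974479 -0.00117857  0.00716619]
scene dict_keys(['camera_matrix', 'extrinsics'])
red [ 85  58  19  26 234] [93.6 69.1] x [0.855 0.869 0.906] y [0.826 0.843 0.917] z [0.349 0.411 0.48 ]
red [204 206  11  25 120] [208.7 217.2] x [0.429 0.49  0.515] y [0.182 0.211 0.238] z [0.007 0.017 0.079]
red [227 220  35  18 237] [242.  227.9] x [-0.359  0.472  0.537] y [-0.219  0.052  0.104] z [-0.005  0.011  1.524]
yellow [188 205  14  24 176] [194.4 214.4] x [0.415 0.491 0.508] y [0.242 0.281 0.306] z [0.007 0.022 0.078]
blue [175 202  13  21 143] [180.8 212.3] x [0.422 0.479 0.503] y [0.308 0.345 0.366] z [0.008 0.017 0.079]
bench z [-0.00618602  0.00025757  0.04220565]
```

```bash
python3 - <<'E'
import cv2,numpy as np
def crop(n,x0,x1,y0,y1,s,o):
    p=np.load(f"{n}_p0.npy")[y0:y1,x0:x1,::-1]
    im=cv2.resize(p,None,fx=s,fy=s,interpolation=cv2.INTER_CUBIC)
    for k in range(x0,x1,5): cv2.putText(im,str(k),(int((k-x0+.5)*s),10),0,.35,(255,255,255),1); cv2.line(im,(int((k-x0+.5)*s),12),(int((k-x0+.5)*s),18),(255,255,255),1)
    for k in range(y0,y1,5): cv2.putText(im,str(k),(0,int((k-y0+.5)*s)),0,.35,(255,255,255),1)
    cv2.imwrite(f"pics/{o}.png",im)
crop("top",152,210,192,238,13,"tc1")
crop("scene",164,226,192,238,12,"sc1")
crop("top",230,315,136,200,9,"tp1")
crop("scene",250,335,148,222,8,"sp1")
E
```

```text
(no output)
```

View pics/tc1.png

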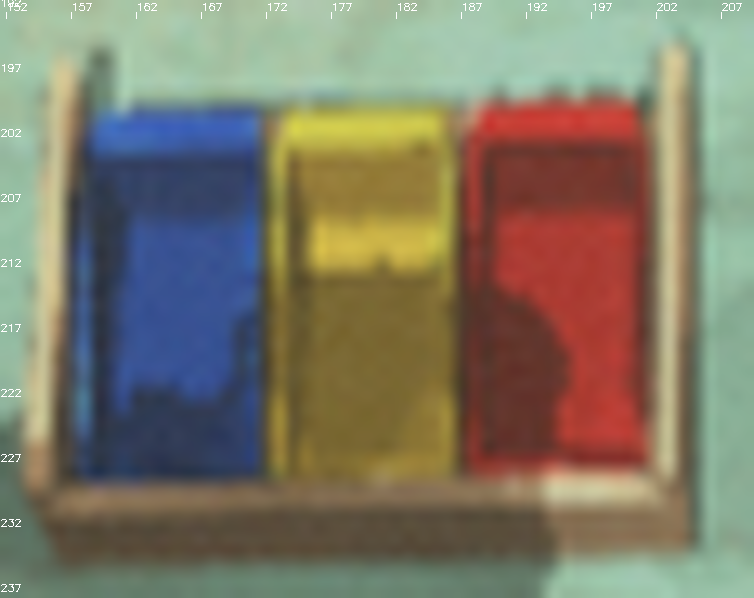

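View pics/sc1.png

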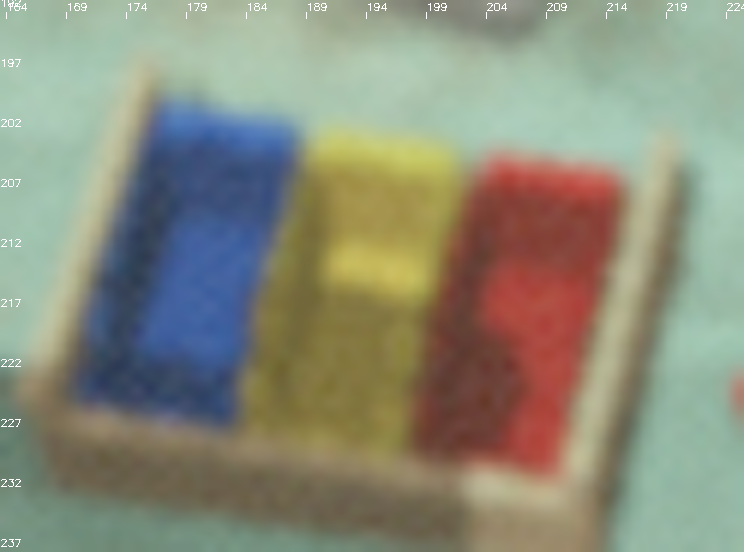

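View pics/tp1.png

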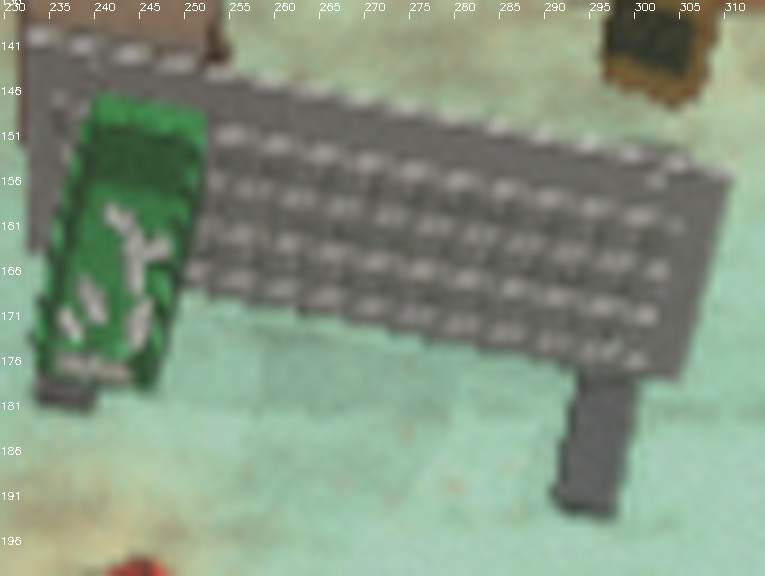

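View pics/sp1.png

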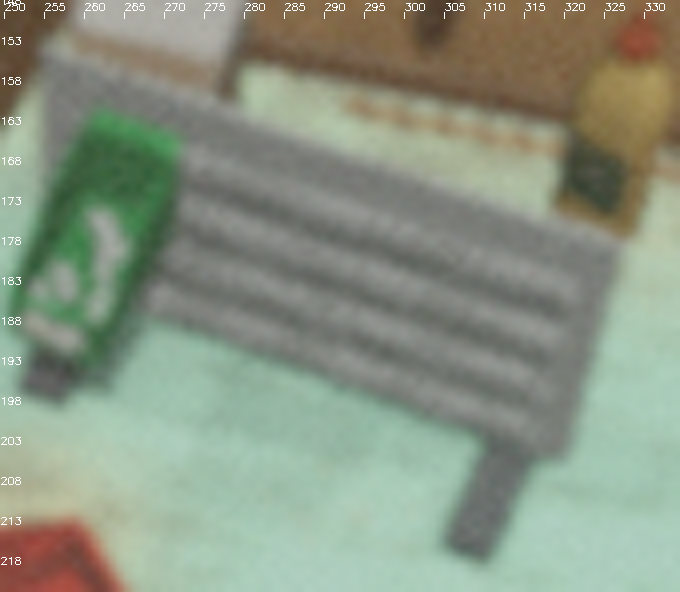

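```bash
python3 - <<'E'
from h import *
def X(x,y,x0,y0,s): return (x/s-.5+x0,y/s-.5+y0)
def show(n,l):
    for name,u,v,z in l: print(n,name,np.round(ray(n,u,v,z)[:2]*1000,1))
T=lambda x,y:X(x,y,152,192,13); S=lambda x,y:X(x,y,164,192,12)
show('top',[(a,*T(x,y),z) for a,x,y,z in [('blueL',95,110,.076),('blueR',259,108,.076),('yelL',285,108,.076),('yelR',445,108,.076),('redL',478,106,.076),('redR',640,106,.076),('wallR back',677,42,.074),('wallL back',64,57,.074),('wallR outer back',692,45,.074),('wallR outer front',697,480,.074),('lowfrontL',55,560,0),('lowfrontR',690,548,0),('redfrontL',470,468,.05),('redfrontR',645,465,.05)]])
show('scene',[(a,*S(x,y),z) for a,x,y,z in [('blueL',158,103,.076),('blueR',300,122,.076),('yelL',312,132,.076),('yelR',456,148,.076),('redL',482,158,.076),('redR',622,175,.076),('wallRback',667,135,.074)]])
P=lambda x,y:X(x,y,230,136,9)
show('top',[(a,*P(x,y),z) for a,x,y,z in [('panTL',30,30,.228),('panTR',733,178,.228),('louvL',215,132,.2),('louvR',655,215,.2),('louv bottL',200,291,0.065),('grnL',95,98,.203),('grnR',208,112,.203)]])
Q=lambda x,y:X(x,y,250,148,8)
show('scene',[(a,*Q(x,y),z) for a,x,y,z in [('panTL',45,48,.228),('panTR',620,240,.228),('louvL',185,152,.2),('louvR',582,285,.2),('grnL',95,110,.203),('grnR',185,138,.203)]])
E
```

```text
top blueL [507.9 367.4]
top blueR [512.4 313.4]
top yelL [513.1 304.8]
top yelR [516.8 252. ]
top redL [518.3 241.2]
top redR [522.1 187.6]
top wallR back [547.4 178.2]
top wallL back [527.4 381.1]
top wallR outer back [546.7 173.1]
top wallR outer front [391.7 154.8]
top lowfrontL [377.3 373.2]
top lowfrontR [396.3 162.9]
top redfrontL [400.1 231.9]
top redfrontR [405.2 175. ]
scene blueL [506.  368.9]
scene blueR [512.1 314.3]
scene yelL [509.  308.3]
scene yelR [516.5 253.8]
scene redL [514.8 242.9]
scene redR [521.4 190. ]
scene wallRback [544.3 179.9]
top panTL [744.   63.8]
top panTR [ 686.9 -266.5]
top louvL [711.5 -25.8]
top louvR [ 681.1 -233.8]
top louv bottL [701.1 -22. ]
top grnL [724.3  31.9]
top grnR [720.5 -21.9]
scene panTL [740.5  65.4]
scene panTR [ 692.2 -262.9]
scene louvL [711.8 -22.5]
scene louvR [ 679.3 -249. ]
scene grnL [725.3  32.3]
scene grnR [719.1 -20.6]
```

```bash
python3 - <<'E'
from h import *
from workcell import bot
from scipy.spatial.transform import Rotation as R
s=bot.read_state();M=R.from_quat(s['orientation']).as_matrix();print(np.round(M,4));print(bot.nose_length)
print('jaw yaw deg',np.degrees(np.arctan2(M[1,0],M[0,0])))
# panel line fits: averaged frames? top edge via grad on one frame; depth plane
for n in('top','scene'):
    d=np.load(f"{n}_d0.npy");C=cloud(n,d)
    a,b=np.array([715,-250.]),np.array([742,60.])
    q=C.reshape(-1,3)
    # flat face strip z .205-.226
    sel=(q[:,2]>.206)&(q[:,2]<.224)&(q[:,1]>-.26)&(q[:,1]<-.03)&(q[:,0]>.65)&(q[:,0]<.76)
    p=q[sel];k=np.polyfit(p[:,1],p[:,0],1);r=p[:,0]-np.polyval(k,p[:,1]);
    for _ in range(5):
        g=abs(r)<2*np.median(abs(r))+.002;k=np.polyfit(p[g,1],p[g,0],1);r=p[:,0]-np.polyval(k,p[:,1])
    print(n,len(p),g.sum(),'face yaw',np.degrees(-np.arctan(k[0])),'x at y=-.1',np.polyval(k,-.1),np.std(r[g]))
E
```

```text
[[-2.483e-01 -2.000e-04  9.687e-01]
 [-9.687e-01 -1.500e-03 -2.483e-01]
 [ 1.500e-03 -1.000e+00  1.000e-04]]
0.014
jaw yaw deg -104.37682581297058
top 144 133 face yaw -8.679202857000767 x at y=-.1 0.713188459007087 0.002680043802263669
scene 133 124 face yaw -9.20829196380324 x at y=-.1 0.7152093200500257 0.002110598699000746
```

Emit:
{"api": "servo_tool", "payload": {
  "linear": [
    [25,-31,0],
    [25,-31,0],
    [25,-31,0],
    [25,-31,0],
    [25,-31,0],
    [25,-31,0],
    [25,-31,0],
    [25,-31,0],
    [25,-31,0],
    [25,-31,0]
  ],
  "twist": [-5,-5,-5,-5,-5,-5,-5,-5,-5,-5],
  "grip": 0.5,
  "squeeze": 45
}}

```text
clock: 1.1
position: [0.4181, 0.3423, 0.2404]
orientation: [0.156, -0.69, 0.69, -0.156]
ft_force: [1.4, 0.6, 0.2]
gripper_width: 0.5
```

Emit:
{"api": "servo_tool", "payload": {
  "linear": [
    [24,-32,-15],
    [24,-32,-15],
    [24,-32,-15],
    [20,-25,-15],
    [4,-8,0],
    [0,0,0],
    [0,0,0]
  ],
  "twist": [-5,-5,-5,-4,-1.6,0,0]
}}

```text
clock: 1.8
position: [0.5135, 0.2152, 0.1809]
orientation: [-0.031, 0.707, -0.706, 0.031]
ft_force: [0.0, 0.5, 0.1]
gripper_width: 0.502
```

```bash
cat >> h.py <<'E'
def look(tag,crops,s=8):
    from workcell import bot, read_camera
    from scipy.spatial.transform import Rotation as R
    for n,(x0,x1,y0,y1) in crops.items():
        p,d=read_camera(n);np.save(f"{n}_p{tag}.npy",p);np.save(f"{n}_d{tag}.npy",d)
        k=min(s,800//(x1-x0),600//(y1-y0))
        im=cv2.resize(np.ascontiguousarray(p[y0:y1,x0:x1,::-1]),None,fx=k,fy=k,interpolation=cv2.INTER_CUBIC)
        cv2.imwrite(f"pics/{n}{tag}.png",im);print(n,'scale',k,'x0,y0',x0,y0)
def st():
    from workcell import bot
    from scipy.spatial.transform import Rotation as R
    s=bot.read_state();M=R.from_quat(s['orientation']).as_matrix()
    print('t %.2f'%s['clock'],'tcp',np.round(s['position']*1000,1),'yaw %.2f'%np.degrees(np.arctan2(M[1,0],M[0,0])),'F',np.round(s['ft_force'],1),'w %.1f'%(s['gripper_width']*88),'q',np.round(s['joint_pos'],2))
E
python3 -c "
from h import *
look('1',{'top':(140,270,150,250),'scene':(155,285,150,250)});st()"
```

```text
top scale 6 x0,y0 140 150
scene scale 6 x0,y0 155 150
t 1.90 tcp [513.3 215.9 181.2] yaw -174.86 F [0.1 0.3 0.6] w 44.3 q [ 0.75  0.21 -0.34  0.   -1.02 -0.66]
```

View pics/top1.png

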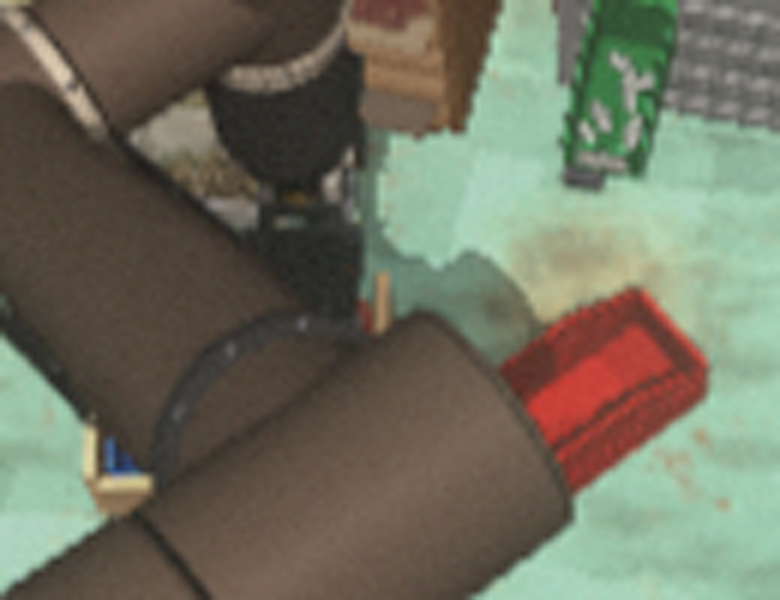

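View pics/scene1.png

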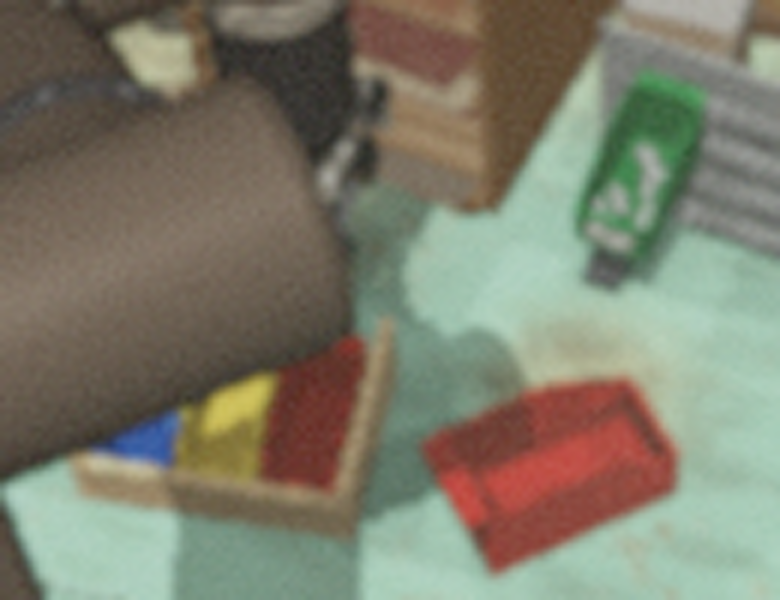

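```bash
python3 - <<'E'
from h import *
print(np.round(ray('scene',236,184,0),3), np.round(ray('scene',155+70,150+50,0),3))
d=np.load('top_d0.npy');C=cloud('top',d).reshape(-1,3)
s=(C[:,1]>.05)&(C[:,1]<.4)&(C[:,0]>.5)&(C[:,0]<.9)&(C[:,2]>.1)
print(np.round(np.percentile(C[s],[1,5],axis=0),3))
s=(C[:,1]>.1)&(C[:,1]<.35)&(C[:,0]>.54)&(C[:,0]<.7)&(C[:,2]>.03)&(C[:,2]<.1)
print(np.round(np.percentile(C[s],[2,50,98],axis=0),3))
E
```

```text
[0.718 0.155 0.   ] [0.613 0.178 0.   ]
[[0.682 0.055 0.119]
 [0.691 0.08  0.149]]
[[0.603 0.134 0.032]
 [0.684 0.217 0.054]
 [0.699 0.343 0.092]]
```

Emit:
{"api": "servo_tool", "payload": {
  "linear": [
    [0,0,-20],
    [0,0,-20],
    [0,0,-20],
    [0,-1,-15],
    [0,0,-10],
    [0,0,-10],
    [0,0,-10],
    [0,0,-10],
    [0,0,-4],
    [0,0,0]
  ],
  "twist": [0,0,0,0,0,0,0,0,0,0]
}}

```text
clock: 2.9
position: [0.5133, 0.2136, 0.0609]
orientation: [0.031, -0.706, 0.707, -0.031]
ft_force: [-0.5, -0.6, -0.1]
gripper_width: 0.5
```

Emit:
{"api": "servo_tool", "payload": {
  "linear": [
    [0,0,0],
    [0,0,0],
    [0,0,0],
    [0,0,0],
    [0,0,0]
  ],
  "twist": [0,0,0,0,0],
  "grip": 1,
  "squeeze": 45
}}

```text
clock: 3.4
position: [0.5138, 0.2139, 0.0619]
orientation: [-0.031, 0.706, -0.706, 0.031]
ft_force: [0.7, -0.2, 2.2]
gripper_width: 0.149
```

Emit:
{"api": "servo_tool", "payload": {
  "linear": [
    [0,0,3],
    [0,0,5],
    [0,0,8],
    [0,0,10],
    [0,0,12],
    [0,0,15],
    [0,0,15],
    [0,0,15],
    [0,0,15],
    [0,0,12]
  ],
  "twist": [0,0,0,0,0,0,0,0,0,0]
}}

```text
clock: 4.4
position: [0.5138, 0.214, 0.1735]
orientation: [-0.031, 0.707, -0.706, 0.032]
ft_force: [-0.0, 0.6, -3.0]
gripper_width: 0.152
```

```bash
python3 -c "
from h import *
look('2',{'top':(140,270,150,250),'scene':(155,285,150,250)});st()"
```

```text
top scale 6 x0,y0 140 150
scene scale 6 x0,y0 155 150
t 4.50 tcp [514.5 214.5 174. ] yaw -174.95 F [ 0.   0.5 -3.5] w 13.3 q [ 0.75  0.22 -0.35  0.   -1.   -0.66]
```

View pics/scene2.png

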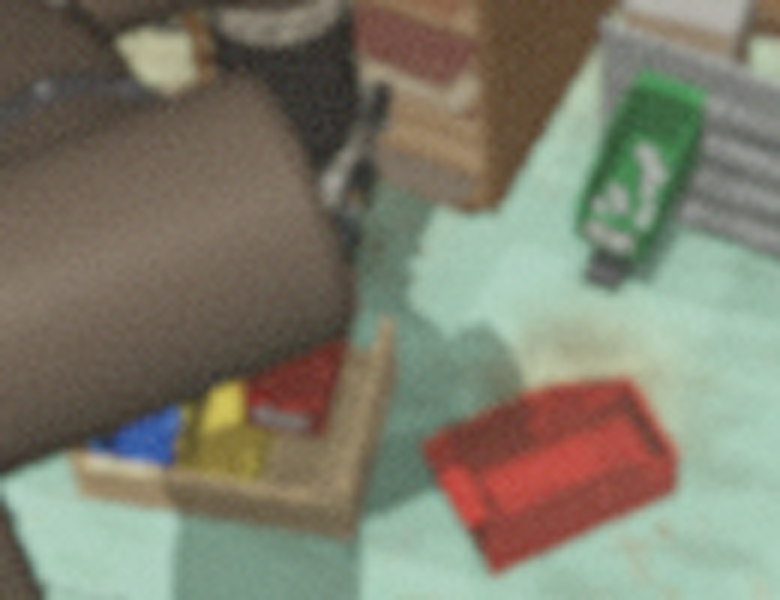

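```bash
python3 -c "
from h import *
for n,u,v in [('top',293,192),('top',299,193),('top',237,181),('top',252,178)]: print(np.round(ray(n,u,v,0),3))
d=np.load('top_d0.npy');C=cloud('top',d).reshape(-1,3)
s=(C[:,1]>-.3)&(C[:,1]<-.06)&(C[:,0]>.4)&(C[:,0]<.6);print(np.round(np.percentile(C[s],[0,1,50,99,100],axis=0),3))"
```

```text
[ 0.625 -0.216  0.   ]
[ 0.622 -0.243  0.   ]
[0.664 0.042 0.   ]
[ 0.684 -0.026  0.   ]
[[ 0.4   -0.3   -0.831]
 [ 0.402 -0.298 -0.817]
 [ 0.482 -0.181 -0.004]
 [ 0.597 -0.063  0.01 ]
 [ 0.6   -0.06   0.015]]
```

Emit:
{"api": "servo_tool", "payload": {
  "linear": [
    [0,-5,8],
    [0,-15,10],
    [2,-25,8],
    [2,-32,5],
    [2,-35,0],
    [2,-35,0],
    [3,-35,0],
    [3,-35,0],
    [3,-35,0],
    [3,-35,0]
  ],
  "twist": [0,0,-1,-1.5,-1.5,-1.5,-1.5,-1.5,-1.5,-1.5]
}}

```text
clock: 5.5
position: [0.5328, -0.0754, 0.2028]
orientation: [-0.04, -0.706, 0.706, 0.041]
ft_force: [0.3, 0.1, -3.0]
gripper_width: 0.151
```

Emit:
{"api": "servo_tool", "payload": {
  "linear": [
    [2,-30,0],
    [1,-30,-10],
    [1,-24,-20],
    [1,-14,-25],
    [0,-5,-25],
    [0,0,-25],
    [0,0,-15],
    [0,0,-8],
    [0,0,0],
    [0,0,0]
  ],
  "twist": [-1,-1,-0.2,0,0,0,0,0,0,0]
}}

```text
clock: 6.5
position: [0.5389, -0.1764, 0.0753]
orientation: [-0.054, -0.705, 0.705, 0.053]
ft_force: [0.8, 0.3, -2.1]
gripper_width: 0.153
```

```bash
python3 -c "
from h import *
look('3',{'top':(220,320,140,250),'scene':(225,345,150,260)});st()"
```

```text
top scale 5 x0,y0 220 140
scene scale 5 x0,y0 225 150
t 6.60 tcp [ 539.2 -176.2   75.7] yaw 171.35 F [ 0.6 -0.3 -2.8] w 13.0 q [ 0.03  0.34 -0.43  0.   -0.79 -0.18]
```

View pics/scene3.png

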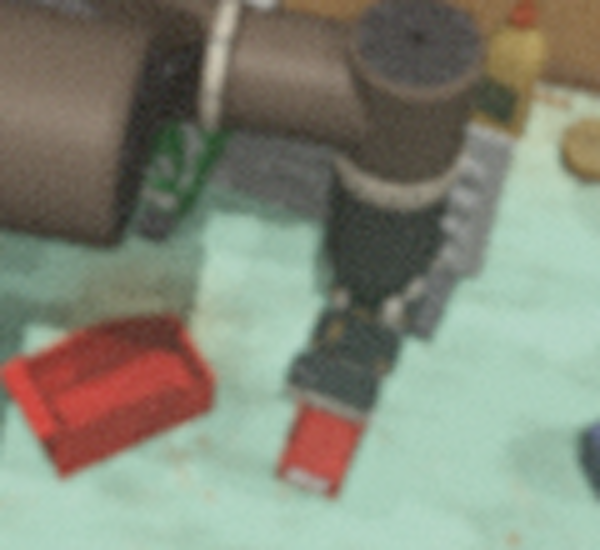

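View pics/top3.png

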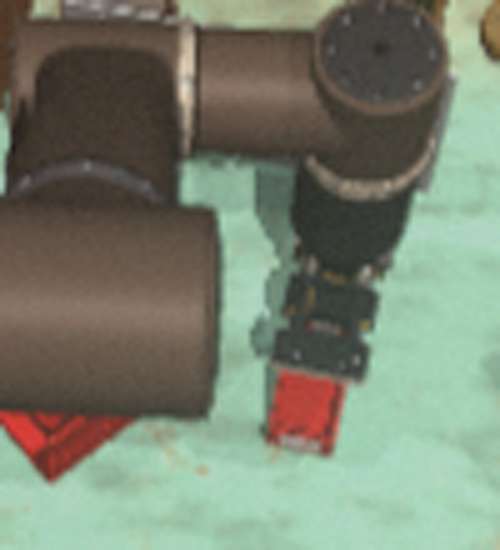

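Emit:
{"api": "servo_tool", "payload": {
  "linear": [
    [0,0,-7],
    [0,0,-6],
    [0,0,-4],
    [0,0,-2],
    [0,0,-2],
    [0,0,-1.5],
    [0,0,0],
    [0,0,0]
  ],
  "twist": [0,0,0,0,0,0,0,0]
}}

```text
clock: 7.4
position: [0.5386, -0.1761, 0.0521]
orientation: [-0.053, -0.705, 0.705, 0.053]
ft_force: [-0.6, 0.7, -2.5]
gripper_width: 0.15
```

Emit:
{"api": "servo_tool", "payload": {
  "linear": [
    [0,0,-1],
    [0,0,-1],
    [0,0,0]
  ],
  "twist": [0,0,0]
}}

```text
clock: 7.7
position: [0.5388, -0.1762, 0.0503]
orientation: [-0.054, -0.705, 0.705, 0.053]
ft_force: [0.2, -0.2, -0.0]
gripper_width: 0.149
```

Emit:
{"api": "servo_tool", "payload": {
  "linear": [
    [0,0,-1],
    [0,0,0],
    [0,0,0]
  ],
  "twist": [0,0,0]
}}

```text
clock: 8.0
position: [0.539, -0.1762, 0.0499]
orientation: [-0.054, -0.705, 0.705, 0.053]
ft_force: [-0.7, 0.6, 5.6]
gripper_width: 0.151
```

Emit:
{"api": "servo_tool", "payload": {
  "linear": [
    [0,0,0],
    [0,0,0],
    [0,0,0],
    [0,0,0],
    [0,0,5],
    [0,0,15],
    [0,0,25],
    [0,0,30],
    [0,0,30],
    [0,0,0]
  ],
  "twist": [0,0,0,0,0,0,0,0,0,0],
  "grip": 0.55
}}

```text
clock: 9.0
position: [0.5411, -0.1765, 0.1589]
orientation: [-0.056, -0.705, 0.705, 0.05]
ft_force: [-0.3, 0.2, -0.5]
gripper_width: 0.448
```

```bash
python3 -c "
from h import *
look('4',{'top':(260,320,195,245),'scene':(270,330,210,260)},12);st()"
```

```text
top scale 12 x0,y0 260 195
scene scale 12 x0,y0 270 210
t 9.10 tcp [ 538.9 -176.1  155.1] yaw 171.32 F [ 1.2  0.5 -0. ] w 39.7 q [ 0.03  0.25 -0.35 -0.   -0.97 -0.18]
```

Emit:
{"api": "servo_tool", "payload": {
  "linear": [
    [-5,0,30],
    [-10,5,30],
    [-15,20,30],
    [-15,30,0],
    [-15,35,0],
    [0,40,0],
    [0,40,0],
    [0,40,0],
    [0,40,0],
    [0,40,0]
  ],
  "twist": [8,8,8,8,8,8,8,8,8,8]
}}

```text
clock: 10.1
position: [0.4777, 0.1152, 0.2431]
orientation: [-0.415, 0.573, -0.573, 0.413]
ft_force: [0.8, 1.9, 0.3]
gripper_width: 0.449
```

Emit:
{"api": "servo_tool", "payload": {
  "linear": [
    [0,40,0],
    [0,40,0],
    [0,0,0],
    [0,0,0]
  ],
  "twist": [7,3,0,0],
  "grip": 0.05
}}

```text
clock: 10.5
position: [0.4778, 0.1944, 0.2427]
orientation: [-0.462, 0.536, -0.536, 0.46]
ft_force: [-0.3, 0.2, 0.5]
gripper_width: 0.748
```

```bash
python3 -c "
from h import *
look('5',{'top':(220,330,130,240),'scene':(235,345,140,260)},12);st()
from workcell import read_camera
for n in('top','scene'):
    a=[];
    for i in range(4):
        p,d=read_camera(n);a.append(p.astype(float))
    np.save(n+'_avg5.npy',np.mean(a,0).astype(np.uint8));np.save(n+'_d5.npy',d)
"
```

```text
top scale 5 x0,y0 220 130
scene scale 5 x0,y0 235 140
t 10.60 tcp [478.1 193.2 243.3] yaw -98.71 F [-0.2 -1.   0.2] w 74.3 q [ 0.76  0.09 -0.33 -0.   -1.15  0.65]
```

View pics/top5.png

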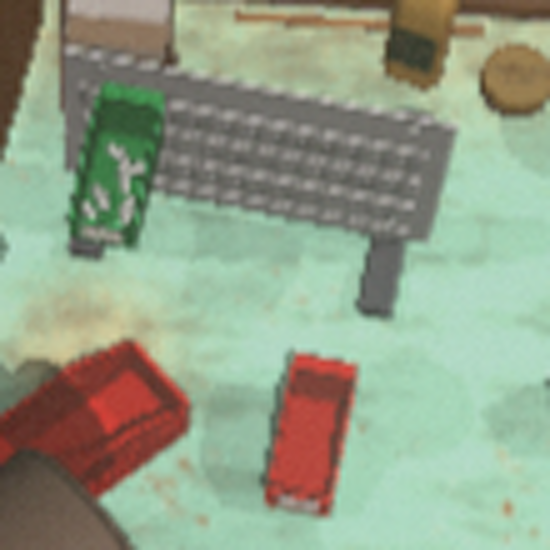

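View pics/scene5.png

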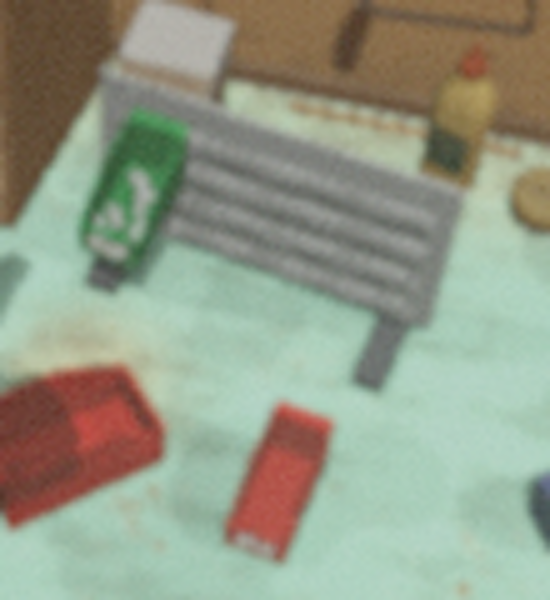

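```bash
python3 - <<'E'
import cv2,numpy as np
def crop(n,x0,x1,y0,y1,s,o):
    p=np.load(f"{n}_avg5.npy")[y0:y1,x0:x1,::-1]
    cv2.imwrite(f"pics/{o}.png",cv2.resize(np.ascontiguousarray(p),None,fx=s,fy=s,interpolation=cv2.INTER_CUBIC))
crop("top",268,298,195,238,13,"b5t")
crop("scene",276,306,216,258,13,"b5s")
crop("top",230,314,138,182,9,"p5t")
crop("scene",252,332,150,210,9,"p5s")
E
```

```text
(no output)
```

View pics/b5t.png

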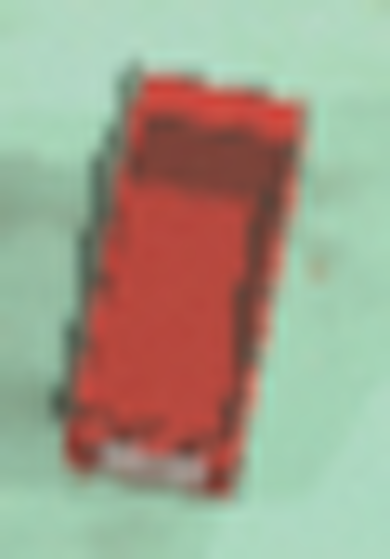

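View pics/b5s.png

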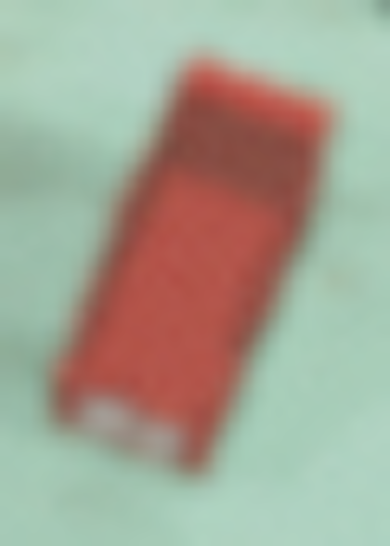

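View pics/p5t.png

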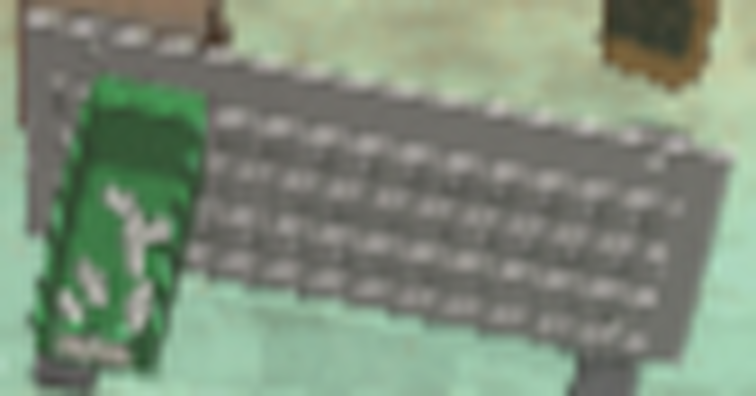

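View pics/p5s.png

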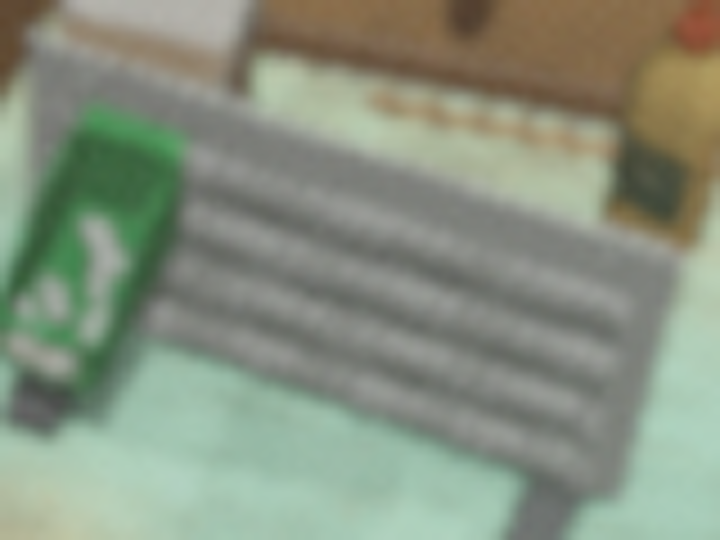

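```bash
python3 - <<'E'
from h import *
def X(x,y,x0,y0,s): return (x/s-.5+x0,y/s-.5+y0)
print('--red lip corners z .064')
for n,o,pts in(('top',(268,195,13),[(145,72),(305,97)]),('scene',(276,216,13),[(192,55),(328,100)])):
    q=[ray(n,*X(*p,*o),.064)*1000 for p in pts]; a=q[0]-q[1]
    m=(q[0]+q[1])/2; yaw=np.degrees(np.arctan2(-a[0],a[1])); c=np.radians(yaw)
    print(n,np.round(q,1)[:,:2].tolist(),'len %.1f'%np.hypot(*a[:2]),'yaw %.1f'%yaw,'slot mid',np.round(m[:2]-6.75*np.array([np.cos(c),np.sin(c)]),1))
print('--green lip z .203')
for n,o,pts in(('top',(230,138,9),[(97,75),(207,92)]),('scene',(252,150,9),[(92,105),(188,138)])):
    q=[ray(n,*X(*p,*o),.203)*1000 for p in pts]; a=q[0]-q[1]
    m=(q[0]+q[1])/2; c=np.radians(-8.7)
    print(n,np.round(q,1)[:,:2].tolist(),'len %.1f'%np.hypot(*a[:2]),'yaw %.1f'%np.degrees(np.arctan2(-a[0],a[1])),'slot mid',np.round(m[:2]-6.75*np.array([np.cos(c),np.sin(c)]),1))
# louver edge: template-free bright ridge per column
for n in('top','scene'):
    g=cv2.cvtColor(np.load(f'{n}_avg5.npy'),cv2.COLOR_RGB2GRAY).astype(float)
    U=[];V=[]
    L0=np.array([711.5-.3,-26,200])/1000;L1=np.array([681,-233,200])/1000
    for t in np.linspace(0.02,.95,60):
        P=L0+t*(L1-L0);u,v=proj(n,P)[0]
        vs=np.arange(v-2.6,v+2.61,.2);pr=cv2.remap(g.astype(np.float32),np.full((1,len(vs)),u,np.float32),vs.astype(np.float32)[None],cv2.INTER_LINEAR)[0]
        w=np.clip(pr-np.percentile(pr,50),0,None)**2
        if w.sum()>0: U.append(u);V.append((w*vs).sum()/w.sum())
    U=np.array(U);V=np.array(V);k=np.polyfit(U,V,1)
    r=V-np.polyval(k,U);k=np.polyfit(U[abs(r)<1],V[abs(r)<1],1)
    A=ray(n,U[0],np.polyval(k,U[0]),.2)*1000;B=ray(n,U[-1],np.polyval(k,U[-1]),.2)*1000;a=A-B
    print('louver',n,np.round(A[:2],1),np.round(B[:2],1),'yaw %.2f'%np.degrees(np.arctan2(-a[0],a[1])),'x at y=-138: %.1f'%np.interp(-138,[B[1],A[1]],[B[0],A[0]]),'rms',np.std(r).round(2))
E
```

```text
--red lip corners z .064
top [[549.9, -148.7], [544.4, -202.4]] len 54.0 yaw -5.8 slot mid [ 540.4 -174.9]
scene [[547.7, -148.9], [542.5, -197.1]] len 48.5 yaw -6.2 slot mid [ 538.4 -172.3]
--green lip z .203
top [[727.2, 31.1], [721.5, -21.4]] len 52.8 yaw -6.1 slot mid [717.7   5.9]
scene [[726.2, 31.0], [718.3, -19.7]] len 51.3 yaw -8.8 slot mid [715.6   6.7]
louver top [710.7 -30.1] [ 680.6 -222.7] yaw -8.90 x at y=-138: 693.8 rms 0.25
louver scene [710.2 -30.2] [ 679.9 -223.1] yaw -8.94 x at y=-138: 693.3 rms 0.12
```

Emit:
{"api": "servo_tool", "payload": {
  "linear": [
    [1,-20,0],
    [1,-35,0],
    [1,-40,0],
    [1,-40,0],
    [1,-40,0],
    [1,-40,0],
    [1,-40,0],
    [1,-40,-10],
    [1,-36,-20],
    [1,-20,-30]
  ],
  "twist": [0,0,0,0,0,0,0,0,0,-0.2]
}}

```text
clock: 12.0
position: [0.4894, -0.1596, 0.1849]
orientation: [0.458, -0.537, 0.538, -0.46]
ft_force: [0.5, 0.5, -0.1]
gripper_width: 0.952
```

Emit:
{"api": "servo_tool", "payload": {
  "linear": [
    [1,-10,-20],
    [0,-1,-20],
    [0,0,-10],
    [0,0,0],
    [0,0,0]
  ],
  "twist": [0,0,0,0,0]
}}

```text
clock: 12.5
position: [0.49, -0.168, 0.1348]
orientation: [0.46, -0.537, 0.537, -0.46]
ft_force: [-0.3, -0.5, -0.1]
gripper_width: 0.947
```

```bash
python3 -c "
from h import *
look('6',{'top':(240,320,170,250),'scene':(250,330,180,260)},12);st()"
```

```text
top scale 7 x0,y0 240 170
scene scale 7 x0,y0 250 180
t 12.60 tcp [ 490.4 -167.9  135.3] yaw -98.82 F [ 0.2 -0.4  0.4] w 83.4 q [ 0.05  0.2  -0.48  0.   -0.89  1.37]
```

View pics/top6.png

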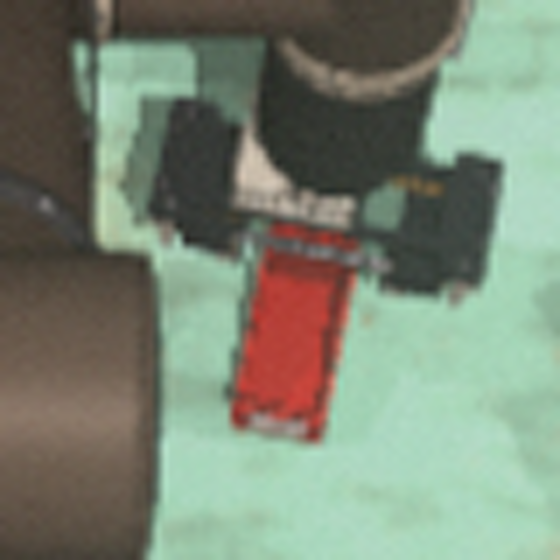

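View pics/scene6.png

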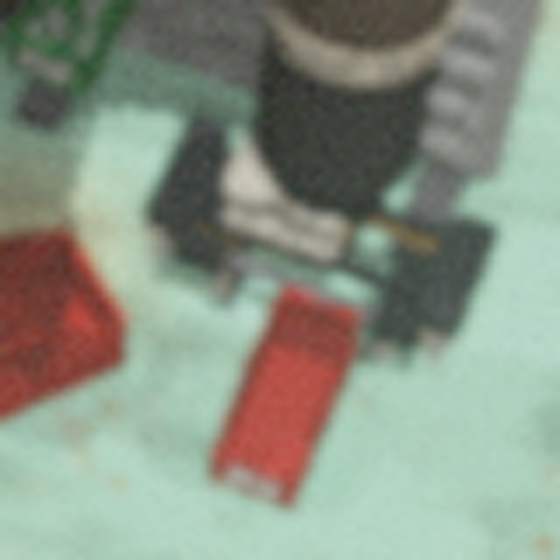

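Emit:
{"api": "servo_tool", "payload": {
  "linear": [
    [-1,0,-15],
    [0,0,-20],
    [0,0,-20],
    [0,0,-15],
    [0,0,-10],
    [0,0,-8],
    [0,0,-6],
    [0,0,0],
    [0,0,0]
  ],
  "twist": [0,0,0,0,0,0,0,0,0]
}}

```text
clock: 13.5
position: [0.4889, -0.1682, 0.0404]
orientation: [0.46, -0.537, 0.537, -0.46]
ft_force: [0.3, 0.0, 0.3]
gripper_width: 0.952
```

Emit:
{"api": "servo_tool", "payload": {
  "linear": [
    [0,0,0],
    [0,0,0],
    [0,0,0],
    [0,0,0],
    [0,0,0],
    [0,0,0]
  ],
  "twist": [0,0,0,0,0,0],
  "grip": 1,
  "squeeze": 20
}}

```text
clock: 14.1
position: [0.4888, -0.1681, 0.0403]
orientation: [0.46, -0.537, 0.537, -0.46]
ft_force: [0.4, 2.0, 2.6]
gripper_width: 0.659
```

Emit:
{"api": "servo_tool", "payload": {
  "linear": [
    [0,0,3],
    [0,0,8],
    [0,0,15],
    [0,0,20],
    [0,0,25],
    [0,0,25],
    [0,0,25],
    [0,0,25],
    [0,0,20],
    [0,0,9]
  ],
  "twist": [0,0,0,0,0,0,0,0,0,0],
  "squeeze": 25
}}

```text
clock: 15.1
position: [0.4889, -0.1683, 0.2173]
orientation: [0.459, -0.537, 0.538, -0.461]
ft_force: [0.4, -0.6, -2.4]
gripper_width: 0.665
```

Emit:
{"api": "servo_tool", "payload": {
  "linear": [
    [5,2,0],
    [10,4,0],
    [18,7,0],
    [20,8,0],
    [20,8,0],
    [18,7,0],
    [14,5,0],
    [10,3,0],
    [0,0,0],
    [0,0,0]
  ],
  "twist": [0,0,0,0,0,0,0,0,0,0]
}}

```text
clock: 16.1
position: [0.6031, -0.1241, 0.2144]
orientation: [-0.46, 0.538, -0.537, 0.459]
ft_force: [0.3, -0.7, -3.0]
gripper_width: 0.66
```

```bash
python3 -c "
from h import *
look('7',{'top':(225,315,130,220),'scene':(250,340,140,230)},12);st()"
```

```text
top scale 6 x0,y0 225 130
scene scale 6 x0,y0 250 140
t 16.20 tcp [ 602.9 -124.4  215. ] yaw -98.89 F [-0.5  0.2 -3.1] w 58.4 q [ 0.11  0.28 -0.16 -0.   -1.13  1.3 ]
```

View pics/top7.png

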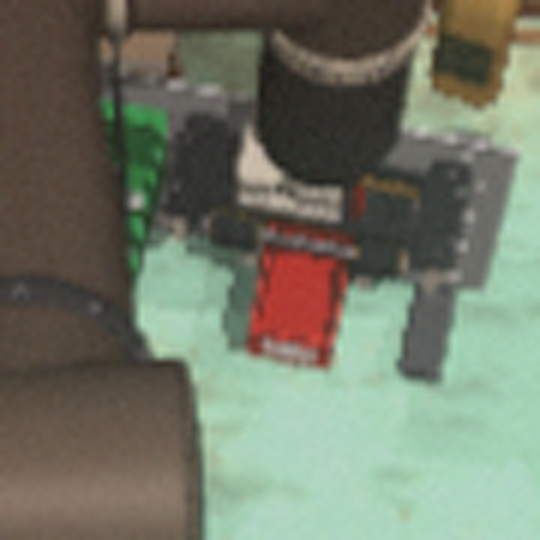

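View pics/scene7.png

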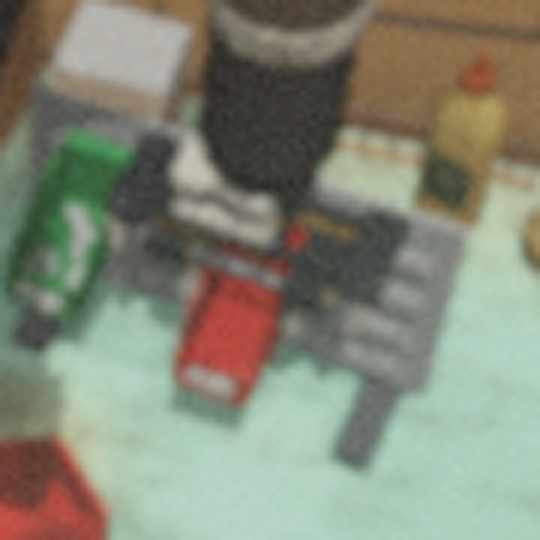

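```bash
python3 - <<'E'
from h import *
t=np.array([602.9,-124.4]);c=np.radians(-8.85);ex=np.array([np.cos(c),np.sin(c)]);ey=np.array([-ex[1],ex[0]])
cen=t+(50.8-58.75)*ex
zb=215-40.3
pts={}
for nm,x,y,z in [('frtL',-55,29,38),('frtR',-55,-29,38),('frbL',-55,29,0),('frbR',-55,-29,0),('lipR',65.5,-27,64),('lipL',65.5,27,64)]:
    pts[nm]=np.array([*(cen+x*ex+y*ey),zb+z])/1000
for n,x0,y0,k in(('top',225,130,6),('scene',250,140,6)):
    p=np.load(f'{n}_p7.npy');im=cv2.resize(np.ascontiguousarray(p[y0:y0+90,x0:x0+90,::-1]),None,fx=12,fy=12,interpolation=cv2.INTER_CUBIC)
    for nm,P in pts.items():
        u,v=proj(n,P)[0];cv2.circle(im,(int((u+.5-x0)*12),int((v+.5-y0)*12)),3,(255,255,0),-1)
    cx,cy=((u-x0)*12,(v-y0)*12)
    im=im[250:800,250:800] if n=='top' else im[350:900,250:800]
    cv2.imwrite(f'pics/ov7{n}.png',im)
E
```

```text
(no output)
```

View pics/ov7top.png

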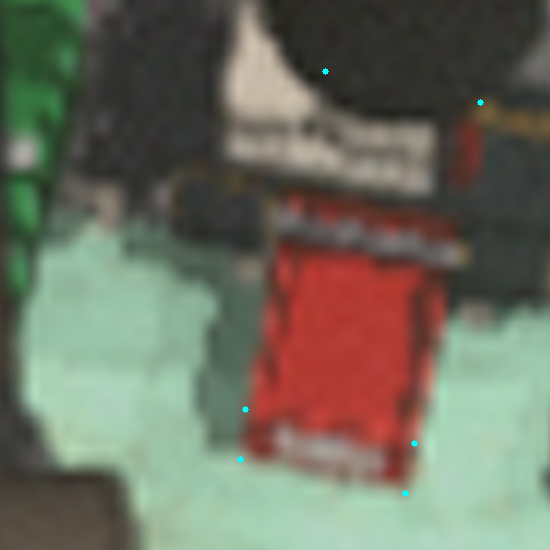

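View pics/ov7scene.png

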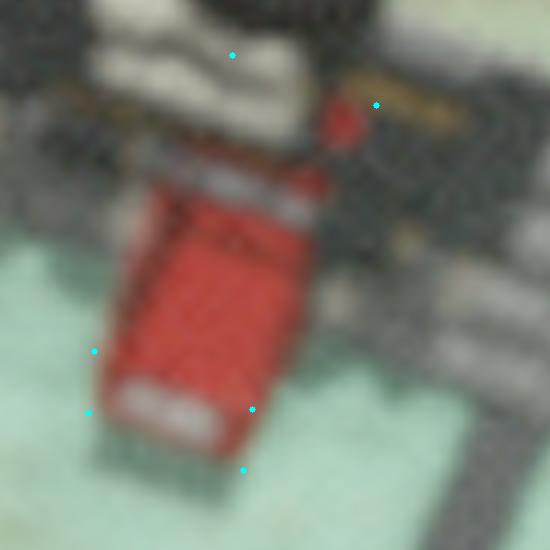

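Emit:
{"api": "servo_tool", "payload": {
  "linear": [
    [5,-1,-6],
    [8,-1,-6],
    [8,-1,-1],
    [8,-1,0],
    [7,-1,0],
    [4,-1,0],
    [0,0,0],
    [0,0,0]
  ],
  "twist": [0,0,0,0,0,0,0,0]
}}

```text
clock: 17.0
position: [0.6434, -0.1302, 0.202]
orientation: [-0.46, 0.537, -0.537, 0.46]
ft_force: [-0.1, 0.9, -3.1]
gripper_width: 0.657
```

```bash
python3 -c "
from h import *
look('8',{'top':(240,310,130,200),'scene':(260,330,140,210)},8);st()"
```

```text
top scale 8 x0,y0 240 130
scene scale 8 x0,y0 260 140
t 17.10 tcp [ 643.3 -130.1  202.2] yaw -98.87 F [-0.8 -0.1 -3.9] w 57.8 q [ 0.1   0.35 -0.09 -0.   -1.13  1.32]
```

View pics/top8.png

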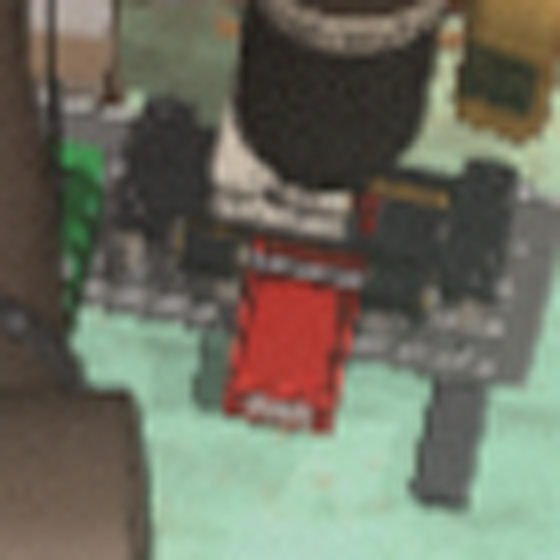

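View pics/scene8.png

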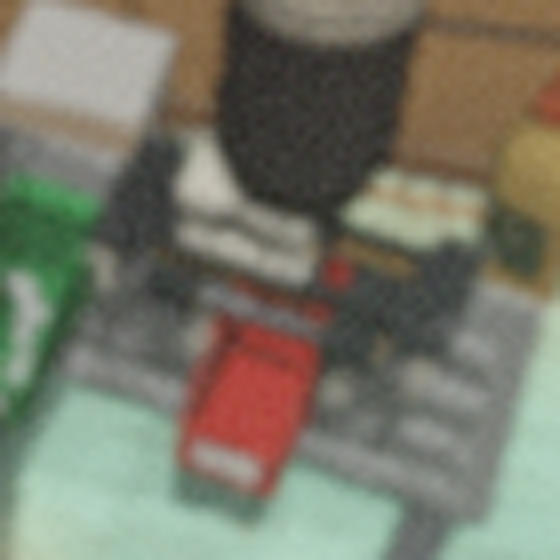

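Emit:
{"api": "servo_tool", "payload": {
  "linear": [
    [0,0,-4],
    [0,0,-4],
    [0,0,-3],
    [0,0,0]
  ],
  "twist": [0,0,0,0]
}}

```text
clock: 17.5
position: [0.6431, -0.1301, 0.1903]
orientation: [-0.46, 0.537, -0.537, 0.46]
ft_force: [-0.2, 0.3, -3.0]
gripper_width: 0.659
```

Emit:
{"api": "servo_tool", "payload": {
  "linear": [
    [0,0,-1],
    [0,0,-1],
    [0,0,0]
  ],
  "twist": [0,0,0]
}}

```text
clock: 17.8
position: [0.6435, -0.1301, 0.189]
orientation: [-0.46, 0.537, -0.537, 0.46]
ft_force: [-0.0, 0.9, -3.2]
gripper_width: 0.655
```

Emit:
{"api": "servo_tool", "payload": {
  "linear": [
    [0,0,-1],
    [0,0,-1],
    [0,0,0]
  ],
  "twist": [0,0,0]
}}

```text
clock: 18.1
position: [0.6434, -0.1301, 0.1869]
orientation: [-0.46, 0.537, -0.537, 0.46]
ft_force: [-0.1, 0.0, -2.9]
gripper_width: 0.661
```

Emit:
{"api": "servo_tool", "payload": {
  "linear": [
    [0,0,-2],
    [0,0,-2],
    [0,0,-1],
    [0,0,0]
  ],
  "twist": [0,0,0,0]
}}

```text
clock: 18.5
position: [0.6434, -0.1301, 0.1818]
orientation: [-0.46, 0.537, -0.537, 0.46]
ft_force: [0.0, 0.8, -3.1]
gripper_width: 0.657
```

Emit:
{"api": "servo_tool", "payload": {
  "linear": [
    [0,0,-1],
    [0,0,0]
  ],
  "twist": [0,0]
}}

```text
clock: 18.7
position: [0.6435, -0.1302, 0.181]
orientation: [-0.46, 0.537, -0.537, 0.46]
ft_force: [-0.3, 0.4, -2.3]
gripper_width: 0.66
```

Emit:
{"api": "servo_tool", "payload": {
  "linear": [
    [0,0,-1],
    [0,0,0]
  ],
  "twist": [0,0]
}}

```text
clock: 18.9
position: [0.6434, -0.1301, 0.1799]
orientation: [-0.46, 0.537, -0.537, 0.46]
ft_force: [-0.0, -0.6, -3.6]
gripper_width: 0.658
```

Emit:
{"api": "servo_tool", "payload": {
  "linear": [
    [0,0,-1],
    [0,0,0]
  ],
  "twist": [0,0]
}}

```text
clock: 19.1
position: [0.6437, -0.1302, 0.1794]
orientation: [0.46, -0.537, 0.537, -0.46]
ft_force: [-0.8, 0.3, -1.8]
gripper_width: 0.662
```

Emit:
{"api": "servo_tool", "payload": {
  "linear": [
    [0,0,-0.5],
    [0,0,0]
  ],
  "twist": [0,0]
}}

```text
clock: 19.3
position: [0.6437, -0.1302, 0.1792]
orientation: [0.46, -0.537, 0.537, -0.46]
ft_force: [-3.0, 0.2, 3.0]
gripper_width: 0.661
```

Emit:
{"api": "servo_tool", "payload": {
  "linear": [
    [0,0,0],
    [0,0,0],
    [0,0,0],
    [0,0,0],
    [0,0,0],
    [0,0,0]
  ],
  "twist": [0,0,0,0,0,0],
  "grip": 0.1
}}

```text
clock: 19.9
position: [0.6436, -0.1301, 0.1785]
orientation: [0.46, -0.537, 0.537, -0.46]
ft_force: [0.3, 0.4, -0.1]
gripper_width: 0.9
```

```bash
python3 -c "
from h import *
look('9',{'top':(240,310,130,200),'scene':(260,330,140,210)},8);st()"
```

```text
top scale 8 x0,y0 240 130
scene scale 8 x0,y0 260 140
t 20.00 tcp [ 643.5 -130.1  178.5] yaw -98.87 F [-0.7  0.9  0.6] w 79.1 q [ 0.1   0.37 -0.12 -0.   -1.08  1.32]
```

View pics/top9.png

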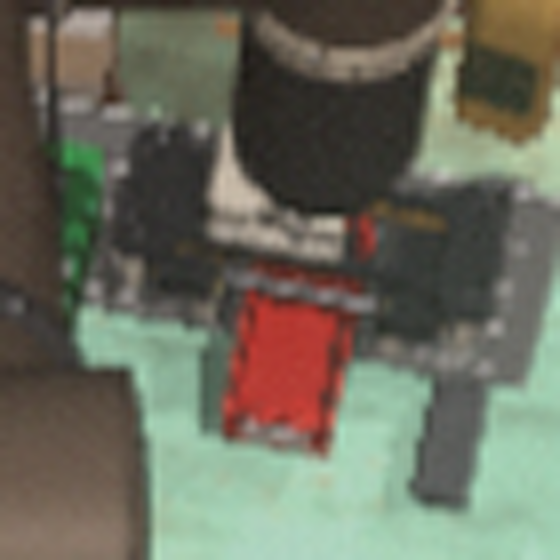

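View pics/scene9.png

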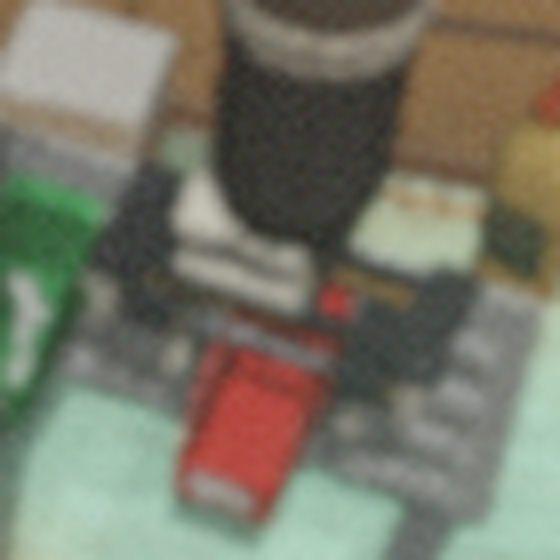

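Emit:
{"api": "servo_tool", "payload": {
  "linear": [
    [0,0,4],
    [0,0,8],
    [0,0,15],
    [0,0,20],
    [0,0,25],
    [0,0,25],
    [0,0,20],
    [-20,10,10],
    [-30,20,0],
    [-30,30,0]
  ],
  "twist": [0,0,0,0,0,0,0,0,0,0]
}}

```text
clock: 21.0
position: [0.5629, -0.0704, 0.3063]
orientation: [0.459, -0.537, 0.538, -0.46]
ft_force: [0.4, 1.5, 0.9]
gripper_width: 0.898
```

Emit:
{"api": "servo_tool", "payload": {
  "linear": [
    [-20,40,0],
    [-20,40,0],
    [-20,40,0],
    [-20,40,0],
    [0,40,0],
    [0,40,0],
    [0,30,0],
    [0,20,0],
    [0,0,0],
    [0,0,0]
  ],
  "twist": [0,0,0,0,0,0,0,0,0,0]
}}

```text
clock: 22.0
position: [0.4835, 0.2198, 0.3057]
orientation: [0.46, -0.537, 0.537, -0.46]
ft_force: [-0.4, 0.1, 0.4]
gripper_width: 0.897
```

```bash
python3 -c "
from h import *
look('10',{'top':(220,320,130,210),'scene':(240,340,140,220)},8);st()"
```

```text
top scale 7 x0,y0 220 130
scene scale 7 x0,y0 240 140
t 22.10 tcp [483.6 219.1 305.8] yaw -98.91 F [ 0.3 -0.4 -0.5] w 79.3 q [ 0.8   0.08 -0.2   0.   -1.29  0.62]
```

View pics/top10.png

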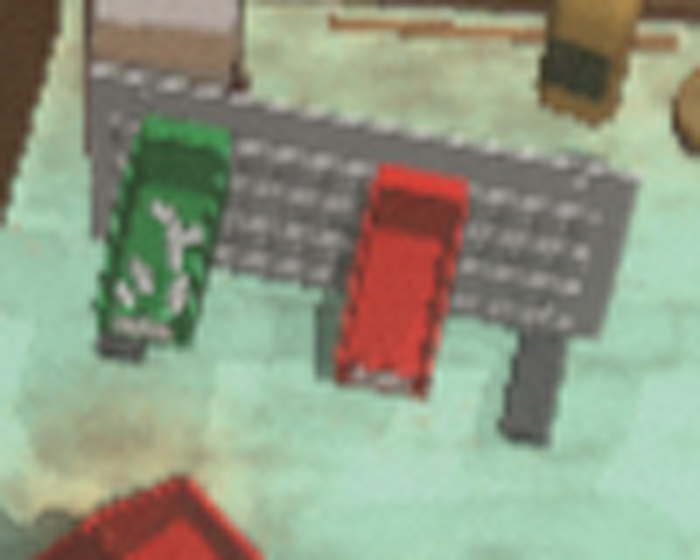

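View pics/scene10.png

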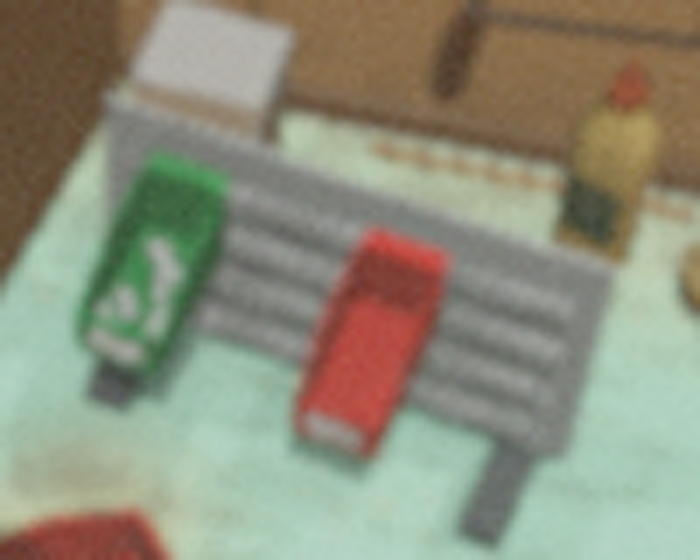

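```bash
python3 - <<'E'
from h import *
def X(x,y,x0,y0,s): return (x/s-.5+x0,y/s-.5+y0)
c=np.radians(-8.9);ex=np.array([np.cos(c),np.sin(c)])
for n,o,pts,lo in(('top',(220,130,7),[(381,164),(469,180)],(710.7,-30.1)),('scene',(240,140,7),[(368,230),(449,257)],(710.2,-30.2))):
    q=[ray(n,*X(*p,*o),.203)[:2]*1000 for p in pts];m=(q[0]+q[1])/2-6.75*ex
    print(n,'len %.1f'%np.hypot(*(q[0]-q[1])),'slot',m.round(1),'across louver %.1f mm'%((m-np.array(lo))@ex))
# lean: mouth-rim rows vs front: rear rim / front rim depth heights, compare red & green
d=np.load('top_d10.npy');C=cloud('top',d);p=np.load('top_p10.npy')
for col in('red','green'):
    M=mask(p,col);M[:150]&=True;M[188:]=False
    q=C[M];q=q[(q[:,0]>.55)&(q[:,0]<.74)];print(col,len(q),'z pct',np.round(np.percentile(q[:,2],[2,50,98]),3),'x',np.round(np.percentile(q[:,0],[2,98]),3))
# bystanders moved? frame difference top 0 vs 10
a=np.load('top_p0.npy').astype(int);b=p.astype(int);D=(abs(a-b).max(2)>50).astype(np.uint8)
cv2.imwrite('pics/diff10.png',D*255);cv2.imwrite('pics/full10.png',p[:,:,::-1])
E
```

```text
top len 53.9 slot [ 692. -139.] across louver -1.6 mm
scene len 53.2 slot [ 689.6 -137.6] across louver -3.7 mm
red 330 z pct [0.127 0.142 0.206] x [0.586 0.696]
green 11 z pct [0.154 0.201 0.206] x [0.661 0.724]
```

View pics/full10.png

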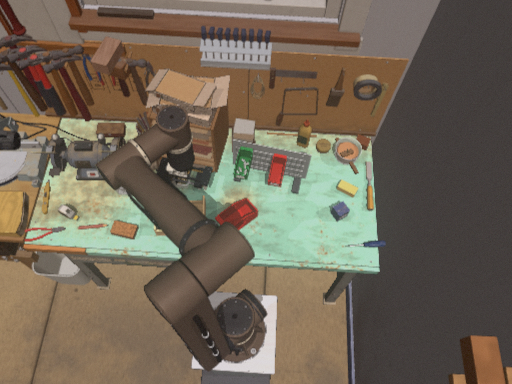

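```bash
python3 - <<'E'
from h import *
from workcell import read_camera
c=np.radians(-8.9);ex=np.array([np.cos(c),np.sin(c)]);ey=np.array([-ex[1],ex[0]])
cen=np.array([690.5,-138.3])-58.75*ex
for n in('top','scene'):
    C=np.mean([cloud(n,read_camera(n)[1]) for _ in range(3)],0).reshape(-1,3)*1000
    r=C[:,:2]-cen;a=r@ex;b=r@ey
    s=(abs(b)<20)&(a>-42)&(a<40)&(C[:,2]>130)&(C[:,2]<155)
    k=np.polyfit(a[s],C[s,2],1);print(n,s.sum(),'floor z %.1f slope %.3f rad'%(k[1],k[0]))
    s=(abs(b)<24)&(a>53)&(a<66)&(C[:,2]>190)&(C[:,2]<212);print('lip z',np.round(np.percentile(C[s,2],[10,50,90]),1),s.sum())
E
```

```text
top 137 floor z 136.9 slope 0.067 rad
lip z [197.  201.2 204.4] 33
scene 100 floor z 137.6 slope 0.060 rad
lip z [193.5 201.1 204.7] 39
```

```bash
python3 -c "
from workcell import bot
print(bot.hand_in())"
```

```text
the job is handed in; nothing more can be done
None
```

The red bin now hangs from the top louver, released, and the job was handed in at about 22.5 s. The hand-in gave no verdict.

**What I did:** I gripped the small red bin by its back lip (the jaws measured 13.3 mm across it, 13.5 expected) and lifted it out of the caddy. I stood it on the bench near (0.48, -0.17), where the force reading showed contact, let go and backed off. I then gripped it by its side walls (58 mm between the jaws) and lowered the lip over the top louver, about 40 mm to the right of its middle. It touched at the expected height, with the slot roof at about 0.200 m. I opened the fingers, raised the tool clear and moved it away.

**Last checks:**
- **Position across the louver:** the slot middle measured -1.6 mm in the top camera and -3.7 mm in the scene camera. The two disagree by 2 mm, and the scene value is close to the 4 mm limit. The slot's play allows only about 2 mm either way, so I take it to be near -2 mm.
- **Lip height:** the top of the lip read about 201 mm by depth, where 203 was expected. That is within the depth noise.
- **Lean:** about 0.065 rad with the front down, against a limit of 0.17. It fits the bin leaning on the louver below.
- **Other things:** I saw nothing displaced in the last overall picture, but the arm hid the caddy, so I could not check the blue and yellow bins or the tub of nails at the end. No unexpected forces showed during the moves. I did not measure the bin's speed, but it looked settled.

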